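# Set a gearbox shift bar to neutral against a straightedge

### The arm

A 6-joint arm with a two-finger parallel gripper is mounted at the origin on the work surface. World frame = base frame: x ahead of the robot, y to its left, z up, the work surface at z = 0. Lengths are in m, angles in rad, forces in N, time in s.
With the tool pointing down it reaches from about 0.225 to 0.875 m from the base axis. Payload 3.4 kg.
Tool frame: the origin (TCP) lies midway between the tips of the shut fingers; the grasp point (between the pads) lies 19 mm behind it (manip.grasp_offset is the distance from the TCP to the grasp point, in m); x points along the fingers, y is the direction in which the jaws open and shut, and the axes are right-handed (so a half turn about x gives the same grasp; the last joint's range is limited). The gripper opens to 85 mm and grips with 20 to 120 N. Pads are 22 mm wide; open, the fingers measure 114 mm over their backs; the gripper's body (76 mm by 85 mm) begins 54 mm behind the grasp point. The pads swing forward as they close: fully open they stand 13 mm farther back than shut.
Start: joints at [-1.425, 0.276, 1.505, -0, 1.361, -0.121], TCP at [0.152, -0.555, 0.231] pointing down, gripper open.
Joint ranges: [-2.89, 2.89], [-0.75, 2.08], [0.22, 2.7], [-1.18, 4.32], [0.11, 2.71], [-2.7, 2.7]. Speed limits (rad/s): [2.57, 2.57, 3.14, 3.14, 3.14, 3.14].

### API

Orientations are given as a unit quaternion [w, x, y, z].
In Python, from rig import manip gives the robot as it stands.
- The arm moves only by the shell command python3 -m creep 'ROWS' [OPENING] [FORCE]. ROWS is a JSON object of lists of equal length, an entry for each row: "delta_pos": the shift along the tool's x, y, z in cm, a list of three; "dr": the turn, a rotation vector about the tool's x, y, z in rad, a list of three. In form: {"delta_pos": [[dx, dy, dz], ...], "dr": [[rx, ry, rz], ...]}. A call has 1 to 10 rows; each row is the pose to reach, as a shift and turn from the pose commanded when the call began, along the tool's axes at that moment; what a row does not reach only later rows make up. A row lasts 1/10 s, in which the tool goes at most 50 mm and 8.59 degrees, less where a joint would pass 70% of its speed; a pose out of reach is approached as far as the arm can. A call with a gripper value outside its range is refused whole. OPENING is the opening, from -1 (shut) to 1 (fully open), set as the call begins (- or left out, the last holds). The fingers move at their own pace and stop on an object; FORCE is the grip in N (left out, the last holds). Time passes only in rows, so rows that repeat a pose let the fingers close. It gives the time, the measured TCP pose, the force and the opening at its end, in the units of the state.
- manip.get_state(): the state, without advancing time (a new reading comes with each control period).
- manip.get_image(name): name is "scene" or "top"; returns a dict with "pixels" (400x640x3 uint8, blue, green, red), "depth" (400x640 float32, m along the optical axis (not along the pixel's ray), 0 where there is no reading), "intrinsics" (3x3 intrinsics, pixels), "rvec" (rotation vector, rad) and "tvec" (3), from world to camera coordinates, as OpenCV has them. Camera axes: x right, y down, z forward; pixel columns grow to the right and rows downward; lengths in m; the calibration is good to about 2 mm. A picture is of the moment at which its call begins.
- manip.sign_off(): hands the job in, once; it reports no verdict.
The state is a dict: "clock": time; "qpos": joint angles; "qd": joint speeds; "effort": joint torques, N m; "position": TCP position; "ee_rot": TCP orientation; "contact_force": force on the tool from outside, world axes, zero at the start; "moment": the same for the moment, N m; "width": finger opening in m.
Only numpy, scipy, OpenCV 4.12 (cv2) and the standard library are available. Lean on these libraries where they do the work, as an engineer would, in place of code of your own. Each camera call takes 0.05 s, during which the arm holds its last target. There are 200 camera calls.

### The job

Lay the steel straightedge flat across the open top of the gearbox shift housing, its long edge flush against the faces of the two outer shift blocks, to mark the neutral line, and let go of it. Then take the drawn-out middle shift bar by its projecting end and slide it into the housing until you feel the detent ball drop into the first notch, which is neutral: do not run on towards the second notch and do not push the straightedge off its line. Finish while still gripping the bar in that notch, and leave the other things on the bench alone.

Things in the scene. Friction and masses are not known exactly. Their poses are not given: they have to be found in the camera images.
- housing: Cast aluminium gearbox shift housing, open on top, fixed to a grey steel stand on the bench. Origin on the bench, on the middle bar's centre line, under the neutral line. x: along the three bars, the way the middle bar is pushed in; y across; z up. Spans x -125 to +110, y -75 to +75 mm. Wall tops 135 mm above the bench: side walls 12 mm, end walls 20 mm (-x) and 18 mm (+x) thick.
- neutral_line (a point): Point on the neutral line: housing x = 0, y = 0, at wall-top height (135 mm over the bench); axes as the housing's. The +x faces of the two outer blocks lie in its x = 0 plane, so a straightedge laid flush against them covers x = 0 to +30 mm, its ends resting on the side walls. Plug heads stand 9 mm above the wall top at x = -115 mm, y = -42, 0, +42 mm.
- block_left (a point): Centre of the exposed part of the +x face of one outer shift block: housing x = 0, y = +42 mm, 142 mm over the bench. Each dark steel block is 34 mm long (to -x), 26 mm wide (y), with a lever notch across its top; its top is 14 mm above the wall tops. Both outer blocks are locked. Between them 58 mm of width is free, save for the middle block, which is drawn back to -x.
- block_right (a point): The same point on the other outer shift block: housing x = 0, y = -42 mm, 142 mm over the bench.
- shift_bar (a joint): Slide of the middle bar along housing x, m: 0 = neutral (its block face on the neutral line), negative = drawn out. Starts at -0.060 to -0.036; stops at -0.066 and +0.020. Friction about 1.5 N. A sprung ball drops into a groove at 0 (neutral) and at +0.016 (reverse, wrong). From about 2 mm off it draws a free bar to within 1 mm of the groove's middle; pushing on out takes 8 to 10 N.
- bar_tang (a point): Middle of the tang, the projecting -x end of the middle bar (16 mm diameter, axis 112 mm over the bench). Moves with the bar: housing y = 0, x = joint value - 182 mm. The tang is 36 mm long (x), 13 mm wide between two upright flats (across y, the faces to grip), 16 mm high. Free space all round; in neutral the housing's guide boss ends 24 mm from the tang. Axes as the housing's.
- straightedge: Plain ground-steel straightedge, 200 mm long (its x), 30 mm wide (its y), 8 mm thick (z), 0.3 to 0.5 kg, loose, lying flat on the bench beside the housing. Origin at the middle of its underside. Either long edge and either face may be used. Laid roughly centred, it overhangs the housing by 25 mm at each side.
- straightedge_mid (a point): Centre of the straightedge, 4 mm above its underside when it lies flat; axes as the straightedge's.
- cleaner_can: Bystander: upright aerosol can of brake cleaner, 66 mm diameter, 170 mm tall; origin at the middle of its foot. Stands on the bench to the left.
- spanner: Bystander: steel spanner lying on the bench beyond the housing, its x along its length; origin at the underside.
- loose_fork: Bystander: loose bronze shift fork, about 145 mm long, 24 mm high, lying on the bench.
- parts_tray: Bystander: black plastic tray 90 x 130 x 32 mm with detent plugs and balls, on the bench to the left of the housing; origin under its centre.
Mind the look-alikes: they are no part of the job. What is shaped like the straightedge but green or yellow is not meant.

How it is judged:
On the way:
1. the straightedge lies flush against both outer shift blocks, let go, while the middle bar is still drawn out (x of straightedge_mid in the frame of housing between 0.013 and 0.0168 m and y of straightedge_mid in the frame of housing between -0.035 and 0.035 m and z of straightedge_mid in the frame of housing between 0.137 and 0.141 m and angle between the x axis of straightedge and the y axis of housing, either way round below 0.025 rad and linear speed of straightedge below 0.01 m/s and contact force between each of the arm, the fingers and straightedge below 0.3 N and value of joint shift_bar below -0.015 m), for 0.2 s.
At the end, for the whole second after the job is handed in: The fingers still grip the middle bar's tang (over 2 N, grasp point within 20 mm along it), the bar rests within 2 mm of neutral; the straightedge lies flat on both side walls, untouched, flush with the outer blocks (gap under 1.8 mm, within 0.025 rad), centred within 35 mm (value of joint shift_bar between -0.002 and 0.002 m and velocity of joint shift_bar between -0.005 and 0.005 m/s and contact force between the fingers and shift_bar above 2 N and x of straightedge_mid in the frame of housing between 0.013 and 0.0168 m and y of straightedge_mid in the frame of housing between -0.035 and 0.035 m and z of straightedge_mid in the frame of housing between 0.137 and 0.141 m and angle between the x axis of straightedge and the y axis of housing, either way round below 0.025 rad and contact force between each of the arm, the fingers and straightedge below 0.3 N and x of the grasp point in the frame of bar_tang between -0.02 and 0.02 m and y of the grasp point in the frame of bar_tang between -0.015 and 0.015 m and z of the grasp point in the frame of bar_tang between -0.03 and 0.03 m); the arm keeps its last pose, push and grip.
It fails at once if the bar is run through neutral towards the second notch (value of joint shift_bar above 0.008 m).
It fails at once if another thing on the bench is disturbed (distance of any of cleaner_can, spanner, loose_fork, parts_tray from where it was at the start of the episode above 0.02 m).
It also fails if it takes over 72 s, if anything falls off the work surface, if the arm or the gripper's body presses on something with over 40 N, if the wrist force passes 120 N, or if a joint passes its speed limit or range.

## Working session

There is one attempt and no reset: what is moved stays moved. The work goes in short steps, Python scripts to look and compute and a shell command to move; the robot and the scene stay as the last step left them, time stands still between calls to the robot, and variables do not carry over. Pictures are saved under pics/ and viewed, about 8 in all and at most 12, crops included, and the job is handed in when it is done.

```bash
mkdir -p pics; ls
cat > h.py <<'E'
import numpy as np, cv2
from rig import manip
from scipy.spatial.transform import Rotation as R
def grab(n,f):
    im=manip.get_image(n); np.savez(''+f+'.npz',**{k:np.array(v) for k,v in im.items()}); cv2.imwrite(f'pics/{f}.png',im['pixels']); return im
def load(f): return dict(np.load(''+f+'.npz'))
def cloud(im):
    K=im['intrinsics'];d=im['depth'];v,u=np.mgrid[:d.shape[0],:d.shape[1]]
    c=np.stack([(u-K[0,2])/K[0,0]*d,(v-K[1,2])/K[1,1]*d,d],-1)
    M=cv2.Rodrigues(np.array(im['rvec'],float))[0]
    return (c-np.array(im['tvec']).ravel())@M   # world
def proj(im,P):
    return cv2.projectPoints(np.array(P,float).reshape(-1,3),np.array(im['rvec'],float),np.array(im['tvec'],float),np.array(im['intrinsics'],float),None)[0][:,0]
def state():
    s=manip.get_state(); q=s['ee_rot']; r=R.from_quat([q[1],q[2],q[3],q[0]]); return s,r.as_matrix()
E
python3 - <<'E'
from h import *
a=grab('top','top0');b=grab('scene','sc0')
s,M=state();print(s,M.round(3),manip.grasp_offset)
for i in (a,b):
    r=cv2.Rodrigues(np.array(i['rvec'],float))[0];print(-r.T@np.array(i['tvec']).ravel(),r[2])
E
```

```text
pics
{'clock': 0.1, 'qpos': array([-1.42499055e+00,  2.76550077e-01,  1.50599378e+00, -1.76518419e-05,
        1.36072320e+00, -1.20970170e-01]), 'qd': array([ 0.00205228, -0.00354224, -0.00211986,  0.00041332,  0.00109117,
        0.00044085]), 'effort': array([ 1.39492571e-03, -4.17700946e+01, -2.46404332e+01, -1.53135747e-04,
        5.78556806e-03,  1.03680205e-05]), 'position': array([ 0.15151938, -0.55418879,  0.23052086]), 'ee_rot': array([-0.09344949, -0.70081168, -0.09463322,  0.70083859]), 'contact_force': array([ 0.08905333, -0.17311661,  0.76326074]), 'moment': array([-0.05425494, -0.02666263, -0.00208925]), 'width': 0.08577238083625056} [[-0.     0.264 -0.965]
 [ 0.002 -0.965 -0.264]
 [-1.    -0.002 -0.   ]] 0.0187
[0.29646766 0.02669398 1.60674746] [ 0.2008972  -0.01301392 -0.97952588]
[1.39902948 0.30013799 1.04573422] [-0.6425299  -0.22532887 -0.7323812 ]
```

View pics/top0.png

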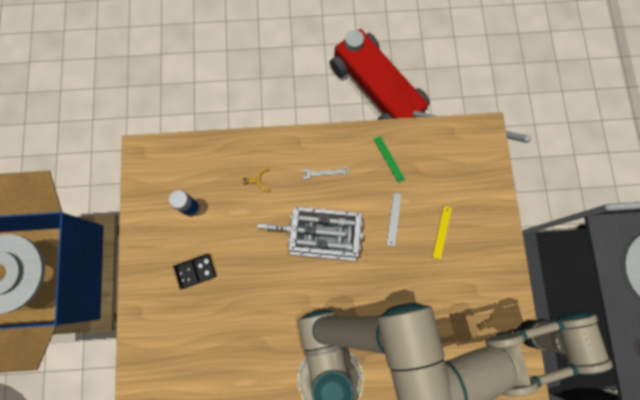

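View pics/sc0.png

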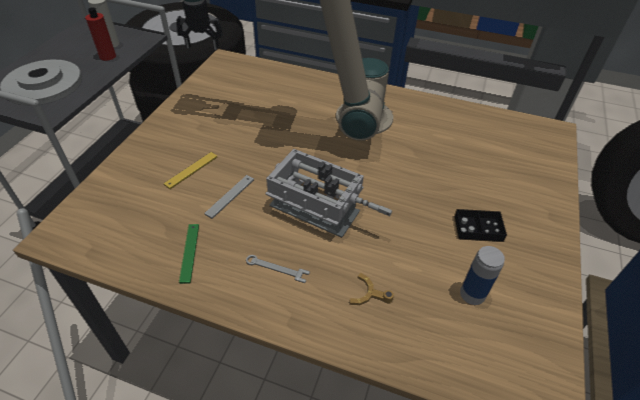

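The top picture shows the housing at about (325,233) with the tang pointing left to (262,228). The grey straightedge is at (394,220), and the green and yellow ones are decoys. The scene view agrees: straightedge at (230,196), tang at (375,207).

Run:
```python
from h import *
for f,se,ho,tg in (('top0',(375,185,412,252),(283,198,372,268),(252,218,290,238)),('sc0',(203,172,257,220),(262,145,365,240),(355,190,395,220))):
    im=load(f);P=cloud(im);hsv=cv2.cvtColor(im['pixels'],cv2.COLOR_BGR2HSV)
    def box(b,m):
        x0,y0,x1,y1=b;k=np.zeros(m.shape,bool);k[y0:y1,x0:x1]=1;return P[k&m]
    g=(hsv[...,1]<60)&(hsv[...,2]>90)
    q=box(se,g);q=q[q[:,2]<.03];r=cv2.minAreaRect(q[:,:2].astype(np.float32)*1000);print(f,'SE',len(q),r,q[:,2].mean(), q[:,:2].mean(0))
    q=box(ho,P[...,2]>.125);print('housing z hist',np.histogram(q[:,2],bins=np.arange(.12,.16,.004)))
    w=q[(q[:,2]<.1385)&(q[:,2]>.130)];print('walltop',len(w),cv2.minAreaRect(w[:,:2].astype(np.float32)*1000))
    t=box(tg,(P[...,2]>.10)&(P[...,2]<.13));print('tang',len(t),t[:,:2].min(0),t[:,:2].max(0),cv2.minAreaRect(t[:,:2].astype(np.float32)*1000))
    x0,y0,x1,y1=ho if f=='top0' else (180,140,400,240)
    c=im['pixels'][y0-15:y1+5,x0-35 if f=='top0' else x0:x1+45 if f=='top0' else x1];cv2.imwrite(f'pics/c{f}.png',cv2.resize(c,None,fx=3.6 if f=='sc0' else 4.5,fy=3.6 if f=='sc0' else 4.5,interpolation=cv2.INTER_CUBIC))
a=cv2.imread('pics/ctop0.png');b=cv2.imread('pics/csc0.png');print(a.shape,b.shape)
```

```text
top0 SE 443 ((550.0538940429688, -278.4867248535156), (33.84163284301758, 201.52426147460938), 77.1239013671875) 0.0091155793130421 [ 0.5470162  -0.27685796]
housing z hist (array([  0, 106, 203, 366, 335, 116,  55,  75,  37,   5]), array([0.12 , 0.124, 0.128, 0.132, 0.136, 0.14 , 0.144, 0.148, 0.152,
       0.156, 0.16 ]))
walltop 725 ((503.548583984375, -15.197158813476562), (253.9577178955078, 150.40187072753906), 80.73107147216797)
tang 147 [0.49167619 0.10692569] [0.54737103 0.21769809] ((519.6866455078125, 163.36851501464844), (112.8988265991211, 45.310768127441406), 84.44804382324219)
sc0 SE 485 ((545.3596801757812, -275.4349670410156), (39.15083694458008, 209.2153778076172), 79.51998138427734) 0.008845151133805568 [ 0.55146433 -0.27613388]
housing z hist (array([  0, 207, 235, 603, 463,  87,  81, 142,  18,   0]), array([0.12 , 0.124, 0.128, 0.132, 0.136, 0.14 , 0.144, 0.148, 0.152,
       0.156, 0.16 ]))
walltop 1098 ((503.3175354003906, -6.6898193359375), (252.01864624023438, 156.00146484375), 81.31519317626953)
tang 253 [0.47637387 0.10442291] [0.54793666 0.21916439] ((525.9298095703125, 157.1427001953125), (125.70927429199219, 47.828033447265625), 61.63349151611328)
(405, 760, 3) (432, 792, 3)
```

View pics/ctop0.png

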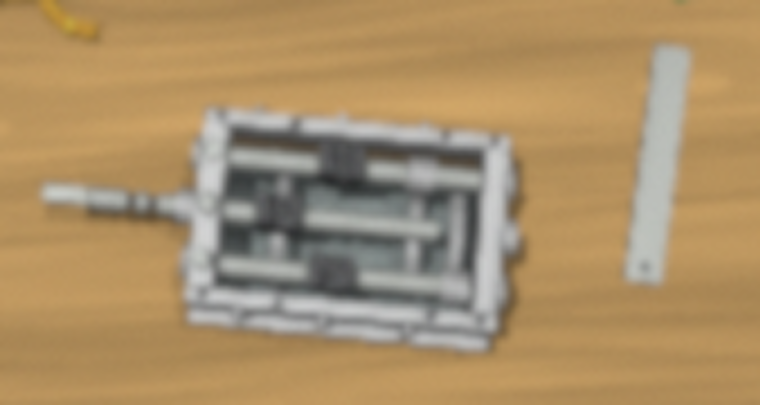

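```bash
cat > fit.py <<'E'
from h import *
from scipy.optimize import minimize
def ray(im,uv,z):
    K=im['intrinsics'];M=cv2.Rodrigues(im['rvec'])[0];c=-M.T@im['tvec'].ravel()
    d=np.c_[(uv[:,0]-K[0,2])/K[0,0],(uv[:,1]-K[1,2])/K[1,1],np.ones(len(uv))]@M
    return c+d*((z-c[2])/d[:,2])[:,None]
if __name__=='__main__':
    im=load('top0')
    uv=np.array([[205,108],[511,135],[497,330],[188,305]])/4.5+[248,183]-.4
    print('corners',ray(im,uv,.135)[:,:2].round(4).tolist())
    uv=np.array([[365,145],[365,175],[356,258],[356,291]])/4.5+[248,183]-.4
    print('block front edges',ray(im,uv,.149)[:,:2].round(4).tolist())
    for f,ho in (('top0',(283,198,372,268)),('sc0',(262,145,365,240))):
        im=load(f);P=cloud(im);g=cv2.cvtColor(im['pixels'],cv2.COLOR_BGR2GRAY)
        x0,y0,x1,y1=ho;q=P[y0:y1,x0:x1].reshape(-1,3);gg=g[y0:y1,x0:x1].ravel()
        q=q[(abs(q[:,2]-.135)<.004)&(gg>110)]
        def loc(p,X):
            c,s=np.cos(p[2]),np.sin(p[2]);d=X[:,:2]-p[:2];return np.c_[d@[c,s],d@[-s,c]]
        def cost(p):
            l=loc(p,q);x,y=l.T
            o=np.maximum(np.maximum(-.125-x,x-.11),np.abs(y)-.075)          # outside outer
            i=np.minimum(np.minimum(x+.105,.092-x),.063-np.abs(y))           # inside inner
            d=np.maximum(np.maximum(o,i),0);return np.mean(1-np.exp(-(d/.004)**2))
        best=min((minimize(cost,[.503+a,-.012+b,-1.57-.16+c],method='Nelder-Mead',options=dict(initial_simplex=np.array([.503+a,-.012+b,-1.73+c])+np.r_[np.zeros((1,3)),np.diag([.006,.006,.04])]))for a in(-.006,0,.006) for b in (-.01,0,.01,.02) for c in (0,.07,.3)),key=lambda r:r.fun)
        print(f,len(q),best.x,best.fun)
E
python3 fit.py
```

```text
corners [[0.594, 0.0887], [0.5578, -0.1437], [0.4104, -0.1205], [0.4441, 0.1096]]
block front edges [[0.5548, -0.0311], [0.5319, -0.0295], [0.4696, -0.0184], [0.445, -0.0167]]
top0 632 [ 0.50192718 -0.02245979 -1.73656082] 0.006932204509526655
sc0 660 [ 0.50053407 -0.02168878 -1.73026046] 0.0023369091369538973
```

```bash
cat >> h.py <<'E'
O=np.array([.5008,-.0228]);YAW=-1.727
XD=np.array([np.cos(YAW),np.sin(YAW)]);YD=np.array([-XD[1],XD[0]])
def H(x,y): return O+x*XD+y*YD
def plan(xyz,yaw):
    """tool down, tool y at yaw (either way round)"""
    s,M=state();best=None
    for a in (yaw,yaw+np.pi):
        y=np.array([np.cos(a),np.sin(a),0]);x=np.array([0,0,-1.]);T=np.c_[x,y,np.cross(x,y)]
        w=R.from_matrix(M.T@T).as_rotvec()
        if best is None or np.linalg.norm(w)<np.linalg.norm(best): best=w
    f=s['contact_force'];print('t',round(s['clock'],2),'pos',s['position'].round(4),'d_cm',(M.T@(np.array(xyz)-s['position'])*100).round(2),'dr',best.round(3),'F_h',np.r_[f[:2]@XD,f[:2]@YD,f[2]].round(2),'w',round(s['width'],4),'q6',s['qpos'][5].round(2))
    l=s['position'][:2]-O;print('TCP in housing',(l@XD).round(4),(l@YD).round(4))
E
python3 - <<'E'
from h import *
for f,b in (('top0',(375,185,412,252)),('sc0',(203,172,257,220))):
    im=load(f);P=cloud(im);hsv=cv2.cvtColor(im['pixels'],cv2.COLOR_BGR2HSV);g=(hsv[...,1]<60)&(hsv[...,2]>90)
    k=np.zeros_like(g);k[b[1]:b[3],b[0]:b[2]]=1;q=P[k&g];q=q[q[:,2]<.03][:,:2]
    w,v=np.linalg.eigh(np.cov(q.T));l=(q-q.mean(0))@v;print(q.mean(0),v[:,1],np.degrees(np.arctan(v[1,1]/v[0,1])),np.percentile(l,[1,99],0))
plan([.549,-.277,.09],np.radians(-102))
E
```

```text
[ 0.5470162  -0.27685796] [-0.97476814  0.22321978] -12.898217139425611 [[-0.01535709 -0.10037076]
 [ 0.01681538  0.09584413]]
[ 0.55146433 -0.27613388] [-0.97547367  0.22011617] -12.71585630409153 [[-0.01561691 -0.09469602]
 [ 0.0170353   0.10395135]]
t 0.1 pos [ 0.1515 -0.5542  0.2305] d_cm [ 14.09 -16.24 -45.65] dr [0.476 0.    0.002] F_h [0.16 0.11 0.76] w 0.0858 q6 -0.12
TCP in housing 0.5793 -0.2624
```

```bash
python3 -m creep '{"delta_pos":[[1,-1.6,-4.5],[2,-3.2,-9],[3,-4.8,-13.5],[4,-6.5,-18.2],[6,-8.1,-22.8],[8,-9.7,-27.4],[10,-11.4,-32],[11,-13,-36.5],[12,-14.6,-41],[13,-16.2,-45.6]],"dr":[[0.05,0,0],[0.1,0,0],[0.15,0,0],[0.2,0,0],[0.25,0,0],[0.3,0,0],[0.35,0,0],[0.4,0,0],[0.45,0,0],[0.49,0,0]]}' 0.2 40
python3 -m creep '{"delta_pos":[[0,0,0],[0,0,0],[0,0,0]],"dr":[[0,0,0],[0,0,0],[0,0,0]]}'
python3 - <<'E'
from h import *
plan([.549,-.277,.003],np.radians(-102.8))
im=grab('top','top1');c=im['pixels'][150:300,290:490];cv2.imwrite('pics/c1.png',cv2.resize(c,None,fx=4,fy=4,interpolation=cv2.INTER_CUBIC))
E
```

```text
clock: 1.1
position: [0.5447, -0.2802, 0.1016]
ee_rot: [0.079, -0.702, 0.079, 0.703]
contact_force: [0.1, -0.9, 0.5]
width: 0.051
clock: 1.4
position: [0.5427, -0.2822, 0.1025]
ee_rot: [0.079, -0.702, 0.079, 0.703]
contact_force: [0.4, 0.2, 0.9]
width: 0.0515
t 1.4 pos [ 0.5427 -0.2822  0.1025] d_cm [ 9.95 -0.65 -0.51] dr [ 0.     0.001 -0.   ] F_h [-0.23  0.35  0.95] w 0.0515 q6 1.2
TCP in housing 0.2498 0.0817
```

View pics/c1.png

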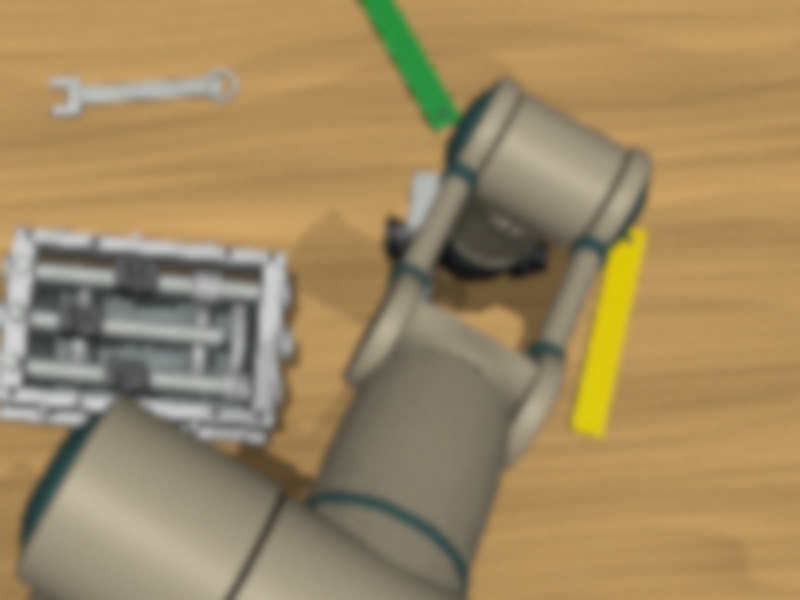

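Close-up: the straightedge's end shows at about (425,190), under the gripper at (470,250). The jaws lie across it.

```bash
python3 -m creep '{"delta_pos":[[2,-0.65,-0.5],[4,-0.65,-0.5],[6,-0.65,-0.5],[8,-0.65,-0.5],[9,-0.65,-0.5],[9.6,-0.65,-0.5],[9.9,-0.65,-0.5],[9.9,-0.65,-0.5],[9.9,-0.65,-0.5]],"dr":[[0,0,0],[0,0,0],[0,0,0],[0,0,0],[0,0,0],[0,0,0],[0,0,0],[0,0,0],[0,0,0]]}'
python3 - <<'E'
from h import *
plan([.549,-.277,.002],np.radians(-102.8))
E
```

```text
clock: 2.35
position: [0.5504, -0.277, 0.0044]
ee_rot: [-0.079, 0.703, -0.079, -0.702]
contact_force: [0.0, -0.2, -0.3]
width: 0.0513
t 2.35 pos [ 0.5504 -0.277   0.0044] d_cm [0.24 0.03 0.14] dr [ 0.    -0.002 -0.001] F_h [ 0.19  0.07 -0.28] w 0.0513 q6 1.22
TCP in housing 0.2434 0.0885
```

```bash
python3 -m creep '{"delta_pos":[[0.1,0,0],[0.2,0,0],[0.2,0,0],[0.2,0,0],[0.2,0,0],[0.2,0,0],[0.2,0,0],[0.2,0,0]],"dr":[[0,0,0],[0,0,0],[0,0,0],[0,0,0],[0,0,0],[0,0,0],[0,0,0],[0,0,0]]}' -1 40
python3 - <<'E'
from h import *
plan([.549,-.277,.002],np.radians(-102.8))
E
```

```text
clock: 3.15
position: [0.5504, -0.2768, 0.0029]
ee_rot: [-0.078, 0.703, -0.079, -0.702]
contact_force: [-0.9, -0.2, 6.8]
width: 0.0285
t 3.15 pos [ 0.5504 -0.2768  0.0029] d_cm [0.09 0.05 0.13] dr [ 0.001 -0.002 -0.001] F_h [ 0.34 -0.9   6.75] w 0.0285 q6 1.22
TCP in housing 0.2432 0.0885
```

```bash
python3 -m creep '{"delta_pos":[[-1,0,0],[-4,0,0],[-8,0,0],[-12,0,0],[-16,0,0],[-19,0,0],[-19,0,0],[-19,0,0],[-19,0,0]],"dr":[[0,0,0],[0,0,0],[0,0,0],[0,0,0],[0,0,0],[0,0,0],[0,0,0],[0,0,0],[0,0,0]]}'
python3 - <<'E'
from h import *
plan([*H(.023,0),.19],YAW)
E
```

```text
clock: 4.05
position: [0.5485, -0.2755, 0.1892]
ee_rot: [0.079, -0.701, 0.078, 0.704]
contact_force: [-0.3, 0.5, -4.2]
width: 0.0279
t 4.05 pos [ 0.5485 -0.2755  0.1892] d_cm [  0.   -21.3   10.09] dr [-0.067  0.005  0.002] F_h [-0.42 -0.36 -4.2 ] w 0.0279 q6 1.22
TCP in housing 0.2422 0.0864
```

```bash
python3 -m creep '{"delta_pos":[[0,-3,1.5],[0,-6,3],[0,-9.5,4.5],[0,-13,6],[0,-16,7.5],[0,-19,9],[0,-20.5,9.8],[0,-21.3,10.1],[0,-21.3,10.1],[0,-21.3,10.1]],"dr":[[0,0,0],[0,0,0],[-0.02,0,0],[-0.04,0,0],[-0.06,0,0],[-0.067,0.005,0],[-0.067,0.005,0],[-0.067,0.005,0],[-0.067,0.005,0],[-0.067,0.005,0]]}'
python3 - <<'E'
from h import *
plan([*H(.023,0),.141],YAW)
im=grab('top','top2');im2=grab('scene','sc2')
c=im['pixels'][180:290,240:400];c2=im2['pixels'][110:250,230:430]
c=cv2.resize(c,(800,550)[:2],interpolation=cv2.INTER_CUBIC);cv2.imwrite('pics/c2t.png',c)
cv2.imwrite('pics/c2s.png',cv2.resize(c2,(800,560),interpolation=cv2.INTER_CUBIC))
E
```

```text
clock: 5.05
position: [0.4992, -0.0475, 0.1913]
ee_rot: [-0.055, 0.707, -0.056, -0.703]
contact_force: [-0.5, -0.0, -3.7]
width: 0.0283
t 5.05 pos [ 0.4992 -0.0475  0.1913] d_cm [ 5.03 -0.17  0.25] dr [-0.    -0.005 -0.001] F_h [ 0.09 -0.47 -3.71] w 0.0283 q6 1.49
TCP in housing 0.0247 0.0022
```

View pics/c2s.png

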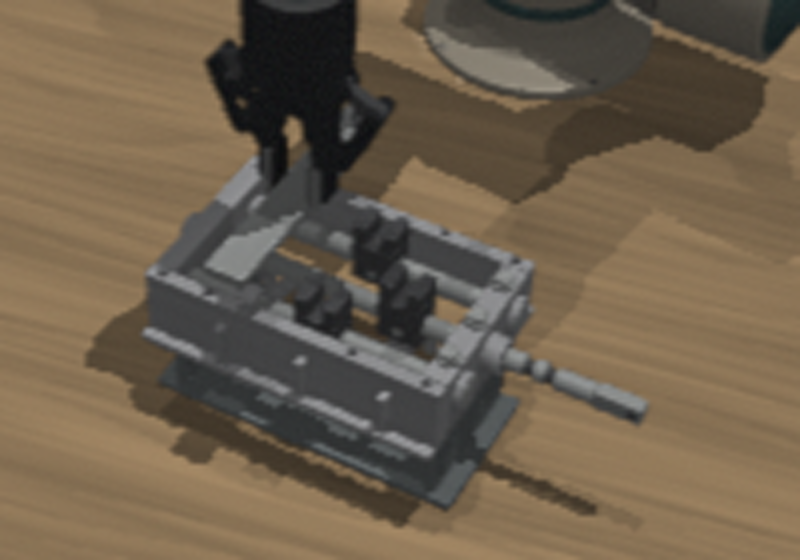

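The scene crop shows the straightedge (end at (240,255)) held above the housing, to +x of the dark outer blocks at (325,300) and (380,240). The middle block is drawn back at (405,305). I'll lower it.

```bash
python3 -m creep '{"delta_pos":[[1.5,0,0],[3,0,0],[4,0,0],[4.6,0,0],[5,0,0],[5.1,0,0],[5.1,0,0],[5.1,0,0]],"dr":[[0,-0.005,0],[0,-0.005,0],[0,-0.005,0],[0,-0.005,0],[0,-0.005,0],[0,-0.005,0],[0,-0.005,0],[0,-0.005,0]]}'
python3 - <<'E'
from h import *
plan([*H(.023,0),.138],YAW)
E
```

```text
clock: 5.95
position: [0.4992, -0.0466, 0.1411]
ee_rot: [-0.055, 0.705, -0.055, -0.705]
contact_force: [0.7, 0.6, -3.3]
width: 0.0281
t 5.95 pos [ 0.4992 -0.0466  0.1411] d_cm [ 0.31 -0.07  0.22] dr [ 0.    -0.001 -0.   ] F_h [-0.67  0.59 -3.28] w 0.0281 q6 1.5
TCP in housing 0.0237 0.0022
```

Lower to touch.

```bash
python3 -m creep '{"delta_pos":[[0.1,0,0],[0.2,0,0],[0.2,0,0],[0.2,0,0]],"dr":[[0,0,0],[0,0,0],[0,0,0],[0,0,0]]}'; python3 -m creep '{"delta_pos":[[0.1,0,0],[0.1,0,0],[0.1,0,0]],"dr":[[0,0,0],[0,0,0],[0,0,0]]}'
```

```text
clock: 6.35
position: [0.4988, -0.0465, 0.1386]
ee_rot: [-0.055, 0.705, -0.055, -0.705]
contact_force: [0.7, -0.1, -3.3]
width: 0.0282
clock: 6.65
position: [0.499, -0.0465, 0.138]
ee_rot: [-0.055, 0.705, -0.055, -0.705]
contact_force: [-0.4, 0.4, 1.0]
width: 0.0284
```

```bash
python3 -m creep '{"delta_pos":[[0,-0.15,0],[0,-0.3,0],[0,-0.45,0],[0,-0.6,0],[0,-0.6,0]],"dr":[[0,0,0],[0,0,0],[0,0,0],[0,0,0],[0,0,0]]}'
python3 -c "
from h import *
plan([*H(.015,0),.138],YAW)"
python3 -m creep '{"delta_pos":[[0,-0.1,0],[0,-0.2,0],[0,-0.2,0]],"dr":[[0,0,0],[0,0,0],[0,0,0]]}'
python3 -c "
from h import *
plan([*H(.015,0),.138],YAW)"
```

```text
clock: 7.15
position: [0.5003, -0.0407, 0.1379]
ee_rot: [-0.055, 0.705, -0.055, -0.705]
contact_force: [0.1, -3.5, 2.9]
width: 0.0285
t 7.15 pos [ 0.5003 -0.0407  0.1379] d_cm [-0.01 -0.28  0.23] dr [ 0.    -0.001 -0.001] F_h [3.39 0.64 2.86] w 0.0285 q6 1.51
TCP in housing 0.0178 0.0023
clock: 7.45
position: [0.5005, -0.0388, 0.1379]
ee_rot: [-0.055, 0.705, -0.055, -0.705]
contact_force: [0.3, -5.2, 3.7]
width: 0.0285
t 7.45 pos [ 0.5005 -0.0388  0.1379] d_cm [-0.01 -0.09  0.22] dr [ 0.    -0.001 -0.001] F_h [5.05 1.08 3.66] w 0.0285 q6 1.51
TCP in housing 0.0159 0.0022
```

```bash
python3 -m creep '{"delta_pos":[[0,-0.05,0],[0,-0.1,0],[0,-0.1,0]],"dr":[[0,0,0],[0,0,0],[0,0,0]]}'
python3 -m creep '{"delta_pos":[[0,-0.05,0],[0,-0.1,0],[0,-0.1,0]],"dr":[[0,0,0],[0,0,0],[0,0,0]]}'
python3 -c "
from h import *
plan([*H(.015,0),.138],YAW)"
```

```text
clock: 7.75
position: [0.5006, -0.0379, 0.1379]
ee_rot: [-0.055, 0.705, -0.055, -0.705]
contact_force: [-0.2, -3.6, 5.8]
width: 0.0285
clock: 8.05
position: [0.5006, -0.037, 0.1379]
ee_rot: [-0.055, 0.705, -0.055, -0.705]
contact_force: [-0.9, -3.5, 4.5]
width: 0.0283
t 8.05 pos [ 0.5006 -0.037   0.1379] d_cm [-0.01  0.1   0.21] dr [ 0.    -0.001 -0.001] F_h [ 3.62 -0.3   4.55] w 0.0283 q6 1.52
TCP in housing 0.014 0.0021
```

```bash
python3 -m creep '{"delta_pos":[[0,-0.05,0],[0,-0.1,0],[0,-0.1,0]],"dr":[[0,0,0],[0,0,0],[0,0,0]]}'
python3 -m creep '{"delta_pos":[[0,-0.05,0],[0,-0.1,0],[0,-0.1,0]],"dr":[[0,0,0],[0,0,0],[0,0,0]]}'
python3 -c "
from h import *
plan([*H(.015,0),.138],YAW)"
```

```text
clock: 8.35
position: [0.5007, -0.0367, 0.1379]
ee_rot: [-0.054, 0.705, -0.056, -0.705]
contact_force: [-1.3, -6.7, 5.3]
width: 0.0286
clock: 8.65
position: [0.5007, -0.0366, 0.1379]
ee_rot: [-0.053, 0.705, -0.056, -0.705]
contact_force: [-1.1, -9.3, 4.5]
width: 0.028
t 8.65 pos [ 0.5007 -0.0366  0.1379] d_cm [-0.01  0.13  0.2 ] dr [ 0.001 -0.001 -0.004] F_h [9.31 0.37 4.54] w 0.028 q6 1.52
TCP in housing 0.0137 0.002
```

```bash
python3 -m creep '{"delta_pos":[[0,0,0],[0,0,0],[0,0,0],[0,0,0],[0,0,0]],"dr":[[0,0,0],[0,0,0],[0,0,0],[0,0,0],[0,0,0]]}' -0.05
python3 -c "
from h import *
plan([*H(.015,0),.138],YAW)"
```

```text
clock: 9.15
position: [0.5005, -0.0342, 0.1374]
ee_rot: [0.055, -0.705, 0.055, 0.705]
contact_force: [-0.3, -0.3, 0.7]
width: 0.0408
t 9.15 pos [ 0.5005 -0.0342  0.1374] d_cm [-0.06  0.37  0.15] dr [0.    0.001 0.   ] F_h [ 0.33 -0.22  0.71] w 0.0408 q6 1.52
TCP in housing 0.0113 0.0015
```

```bash
python3 -m creep '{"delta_pos":[[0,-0.1,0],[0,-0.2,0],[0,-0.3,0],[0,-0.35,0],[0,-0.4,0],[0,-0.45,0],[0,-0.45,0]],"dr":[[0,0,0],[0,0,0],[0,0,0],[0,0,0],[0,0,0],[0,0,0],[0,0,0]]}'
python3 -c "
from h import *
plan([*H(.015,0),.138],YAW)"
```

```text
clock: 9.85
position: [0.5012, -0.0313, 0.1376]
ee_rot: [0.054, -0.705, 0.056, 0.705]
contact_force: [-0.0, -4.5, -0.3]
width: 0.0403
t 9.85 pos [ 0.5012 -0.0313  0.1376] d_cm [-0.04  0.67  0.17] dr [ 0.001  0.    -0.003] F_h [ 4.46  0.67 -0.32] w 0.0403 q6 1.53
TCP in housing 0.0083 0.0017
```

```bash
python3 -m creep '{"delta_pos":[[0,0.2,0],[0,0.45,0],[0,0.6,0],[0,0.6,0],[-1,0.6,0],[-3,0.6,0],[-6,0.6,0],[-9,0.6,0],[-11,0.6,0],[-11,0.6,0]],"dr":[[0,0,0],[0,0,0],[0,0,0],[0,0,0],[0,0,0],[0,0,0],[0,0,0],[0,0,0],[0,0,0],[0,0,0]]}'
python3 -c "
from h import *
plan([*H(-.235,0),.25],YAW+np.pi/2)"
```

```text
clock: 10.85
position: [0.5025, -0.0363, 0.2515]
ee_rot: [-0.055, 0.708, -0.055, -0.702]
contact_force: [-0.2, -0.8, 0.2]
width: 0.0407
t 10.85 pos [ 0.5025 -0.0363  0.2515] d_cm [  0.13 -24.81   0.37] dr [-1.571 -0.006 -0.006] F_h [ 0.83 -0.07  0.2 ] w 0.0407 q6 1.52
TCP in housing 0.0131 0.0038
```

```bash
python3 -m creep '{"delta_pos":[[0,-3,0],[0,-6,0],[0,-9,0],[0,-12,0],[0,-15,0],[0,-18,0],[0,-21,0],[0,-23,0],[0,-24.8,0.3],[0,-24.8,0.3]],"dr":[[-0.14,0,0],[-0.28,0,0],[-0.42,0,0],[-0.56,0,0],[-0.7,0,0],[-0.84,0,0],[-0.98,0,0],[-1.12,0,0],[-1.26,0,0],[-1.4,0,0]]}' 0.1
python3 -m creep '{"delta_pos":[[0,0,0],[0,0,0],[0,0,0]],"dr":[[-0.1,0,0],[-0.17,0,0],[-0.17,0,0]]}'
cat > ft.py <<'E'
from h import *
import sys
plan([*H(-.235,0),.15],YAW+np.pi/2)
n=sys.argv[1]
a=grab('top','t'+n);b=grab('scene','s'+n)
cv2.imwrite(f'pics/ct{n}.png',cv2.resize(a['pixels'][195:275,245:375],(780,480),interpolation=cv2.INTER_CUBIC))
cv2.imwrite(f'pics/cs{n}.png',cv2.resize(b['pixels'][130:245,250:410],(800,575),interpolation=cv2.INTER_CUBIC))
E
python3 ft.py 3
```

```text
clock: 11.85
position: [0.5354, 0.2117, 0.2464]
ee_rot: [-0.414, -0.573, -0.415, 0.573]
contact_force: [0.5, -0.6, 0.6]
width: 0.0471
clock: 12.15
position: [0.5354, 0.2095, 0.2466]
ee_rot: [-0.459, -0.537, -0.46, 0.538]
contact_force: [-0.1, 0.1, 0.5]
width: 0.047
t 12.15 pos [0.5354 0.2095 0.2466] d_cm [ 9.66  0.21 -0.02] dr [-0.001  0.001  0.002] F_h [-0.11 -0.07  0.53] w 0.047 q6 0.41
TCP in housing -0.2348 -0.0019
```

View pics/cs3.png

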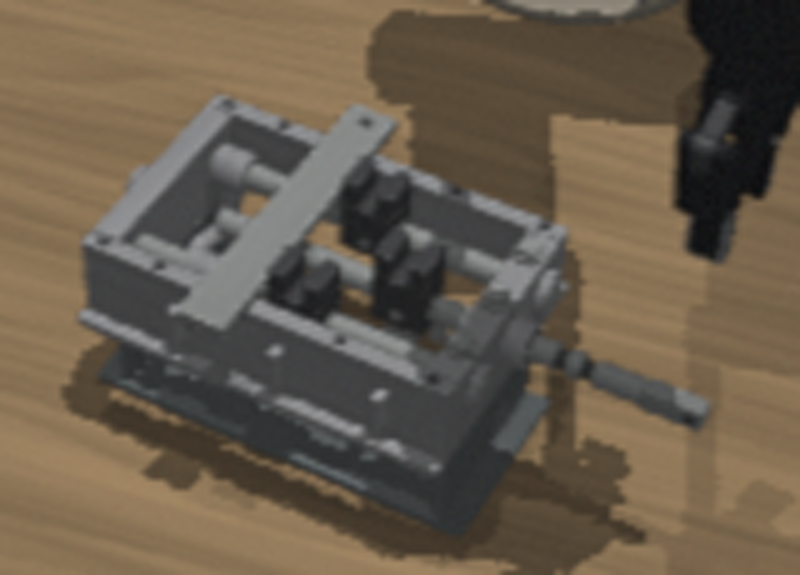

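View pics/ct3.png

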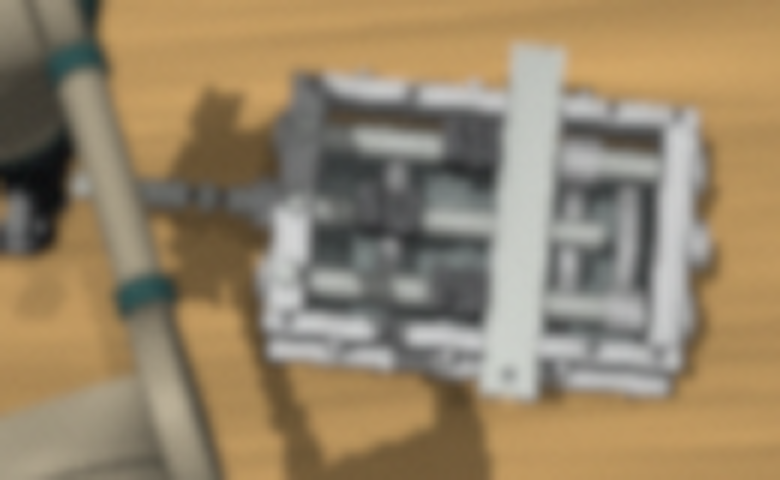

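Both crops show the straightedge lying across both walls, its edge against the blocks: about (290,270) and (350,195) in the scene crop, (495,140) and (485,290) in the top crop. The middle block face at (418,205) is still drawn back. Next I'll measure the tang.

Run:
```python
from h import *
for f,b in (('top0',(248,215,292,240)),('sc0',(350,185,398,222))):
    im=load(f);P=cloud(im)[b[1]:b[3],b[0]:b[2]].reshape(-1,3);P=P[(P[:,2]>.105)&(P[:,2]<.128)]
    d=P[:,:2]-O;x,y=d@XD,d@YD;k=np.abs(y)<.02
    print(f,'xmin',np.sort(x[k])[:6].round(4))
    for a in np.arange(-.24,-.15,.015):
        m=k&(abs(x-a)<.0075);print(round(a,3),m.sum(),y[m].mean().round(4),y[m].min().round(4),y[m].max().round(4),P[m,2].max().round(4))
for f in ('t3','s3'):
    im=load(f);P=cloud(im);g=im['pixels'].min(-1)>100
    d=P[...,:2]-O;x,y=d@XD,d@YD
    m=(abs(P[...,2]-.143)<.004)&(x>-.01)&(x<.045)&(abs(y)<.12)
    xx,yy=x[m],y[m];r=cv2.minAreaRect(np.c_[xx,yy].astype(np.float32)*1000);print(f,'SE',m.sum(),r)
```

```text
top0 xmin [-0.2443 -0.2433 -0.2424 -0.2412 -0.2412 -0.2407]
-0.24 17 0.0019 -0.0036 0.0092 0.1251
-0.225 15 0.001 -0.0037 0.0067 0.1251
-0.21 18 0.0028 -0.0048 0.0092 0.1274
-0.195 21 0.0021 -0.0044 0.0104 0.1256
-0.18 16 0.002 -0.0035 0.008 0.1232
-0.165 18 0.0019 -0.0049 0.0087 0.1243
sc0 xmin [-0.245  -0.2444 -0.2442 -0.2442 -0.2442 -0.2432]
-0.24 32 0.0042 -0.0069 0.0106 0.1238
-0.225 37 0.0046 -0.003 0.0093 0.1251
-0.21 34 0.0048 -0.0051 0.0094 0.123
-0.195 31 0.0052 -0.0036 0.0115 0.1243
-0.18 27 0.0049 -0.0033 0.011 0.1238
-0.165 30 0.0033 -0.0059 0.0077 0.1228
t3 SE 410 ((12.104608535766602, 2.2608184814453125), (44.57822036743164, 199.5752716064453), 3.3737595081329346)
s3 SE 503 ((11.17843246459961, 0.60089111328125), (39.11867141723633, 203.26026916503906), 0.5358988642692566)
```

```bash
python3 -c "
from h import *
plan([*H(-.227,.003),.094],YAW+np.pi/2)"
```

```text
t 12.25 pos [0.5357 0.2093 0.2469] d_cm [15.29  0.48  0.76] dr [-0.002  0.001  0.001] F_h [ 0.37  0.25 -0.67] w 0.0473 q6 0.41
TCP in housing -0.2347 -0.0016
```

```bash
python3 -m creep '{"delta_pos":[[2,0.4,0.7],[5,0.5,0.8],[8,0.5,0.8],[11,0.5,0.8],[13,0.5,0.8],[14.5,0.5,0.8],[15.3,0.5,0.8],[15.3,0.5,0.8],[15.3,0.5,0.8]],"dr":[[0,0,0],[0,0,0],[0,0,0],[0,0,0],[0,0,0],[0,0,0],[0,0,0],[0,0,0],[0,0,0]]}'
python3 -c "
from h import *
plan([*H(-.227,.003),.094],YAW+np.pi/2)"
```

```text
clock: 13.15
position: [0.5403, 0.2007, 0.095]
ee_rot: [0.459, 0.538, 0.459, -0.538]
contact_force: [-0.2, 0.5, 1.3]
width: 0.0465
t 13.15 pos [0.5403 0.2007 0.095 ] d_cm [ 0.1  -0.12 -0.  ] dr [-0.001 -0.    -0.001] F_h [-0.41 -0.31  1.28] w 0.0465 q6 0.39
TCP in housing -0.227 0.0042
```

```bash
python3 -m creep '{"delta_pos":[[0,0,0],[0,0,0],[0,0,0],[0,0,0],[0,0,0],[0,0,0],[0,0,0]],"dr":[[0,0,0],[0,0,0],[0,0,0],[0,0,0],[0,0,0],[0,0,0],[0,0,0]]}' -1 40
python3 -c "
from h import *
plan([*H(-.19,.003),.094],YAW+np.pi/2)"
```

```text
clock: 13.85
position: [0.5376, 0.2011, 0.0954]
ee_rot: [-0.458, -0.537, -0.46, 0.539]
contact_force: [-4.8, 2.6, 5.4]
width: 0.0121
t 13.85 pos [0.5376 0.2011 0.0954] d_cm [0.14 0.15 3.69] dr [-0.002 -0.     0.004] F_h [-1.83 -5.12  5.36] w 0.0121 q6 0.39
TCP in housing -0.2269 0.0015
```

```bash
python3 -m creep '{"delta_pos":[[0,-0.15,0],[-0.05,-0.27,0.2],[-0.05,-0.27,0.6],[-0.05,-0.27,1],[-0.05,-0.27,1.4],[-0.05,-0.27,1.8],[-0.05,-0.27,2.2],[-0.05,-0.27,2.6],[-0.05,-0.27,3],[-0.05,-0.27,3]],"dr":[[0,0,0],[0,0,0],[0,0,0],[0,0,0],[0,0,0],[0,0,0],[0,0,0],[0,0,0],[0,0,0],[0,0,0]]}'
python3 ft.py 4
```

```text
clock: 14.85
position: [0.5327, 0.1711, 0.0954]
ee_rot: [0.46, 0.538, 0.459, -0.538]
contact_force: [-0.3, -0.8, 2.4]
width: 0.0125
t 14.85 pos [0.5327 0.1711 0.0954] d_cm [-5.46 -0.14 -3.85] dr [-0.001  0.    -0.001] F_h [ 0.79 -0.17  2.35] w 0.0125 q6 0.34
TCP in housing -0.1965 0.0014
```

View pics/ct4.png

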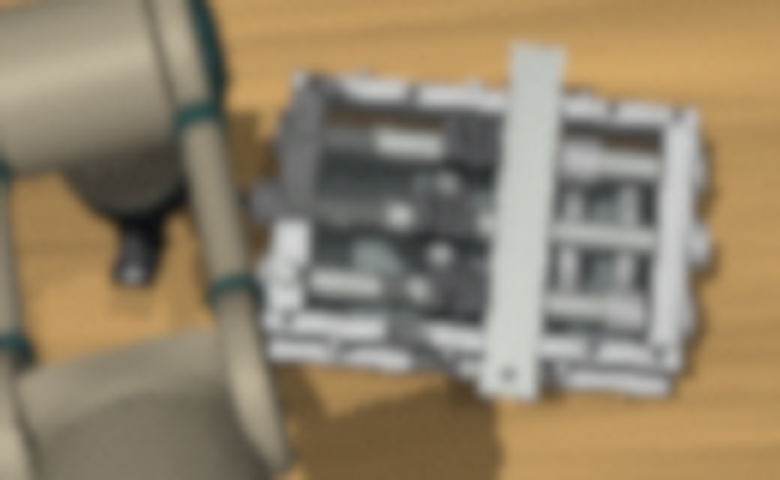

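The middle block edge is at (473,210) and the line at about x=495, so roughly 12–13 mm are left. The straightedge hasn't moved.

```bash
Z='[0,0,0]'; f() { python3 -c "
from h import *
s,_=state();l=s['position'][:2]-O;F=s['contact_force'];print('hx',(l@XD).round(5),'Fx',(F[:2]@XD).round(2),s['clock'].round(2))"; }
python3 -m creep '{"delta_pos":[[0,0,0.2],[0,0,0.4],[0,0,0.6],[0,0,0.8],[0,0,0.8],[0,0,0.8]],"dr":[[0,0,0],[0,0,0],[0,0,0],[0,0,0],[0,0,0],[0,0,0]]}' >/dev/null; f
python3 -m creep '{"delta_pos":[[0,0,0.1],[0,0,0.1]],"dr":[[0,0,0],[0,0,0]]}' >/dev/null; f
python3 -m creep '{"delta_pos":[[0,0,0.1],[0,0,0.1]],"dr":[[0,0,0],[0,0,0]]}' >/dev/null; f
```

```text
Traceback (most recent call last):
AttributeError: 'float' object has no attribute 'round'
Traceback (most recent call last):
AttributeError: 'float' object has no attribute 'round'
Traceback (most recent call last):
AttributeError: 'float' object has no attribute 'round'
```

```bash
cat > f.py <<'E'
from h import *
s,_=state();l=s['position'][:2]-O;F=s['contact_force'];print('hx',(l@XD).round(5),'Fx',(F[:2]@XD).round(2),round(s['clock'],2),round(s['width'],4))
E
python3 f.py
python3 -m creep '{"delta_pos":[[0,0,0.05],[0,0,0.05]],"dr":[[0,0,0],[0,0,0]]}' >/dev/null; python3 f.py
python3 -m creep '{"delta_pos":[[0,0,0.05],[0,0,0.05]],"dr":[[0,0,0],[0,0,0]]}' >/dev/null; python3 f.py
```

```text
hx -0.18712 Fx -3.46 15.95 0.0123
hx -0.18683 Fx -4.21 16.15 0.0122
hx -0.18591 Fx -2.91 16.35 0.0122
```

```bash
for i in 1; do python3 f.py; done
python3 -m creep '{"delta_pos":[[0,0,0.05],[0,0,0.05]],"dr":[[0,0,0],[0,0,0]]}' >/dev/null; python3 f.py
python3 -m creep '{"delta_pos":[[0,0,0.05],[0,0,0.05]],"dr":[[0,0,0],[0,0,0]]}' >/dev/null; python3 f.py
python3 -m creep '{"delta_pos":[[0,0,0.05],[0,0,0.05]],"dr":[[0,0,0],[0,0,0]]}' >/dev/null; python3 f.py
```

```text
hx -0.18591 Fx -2.91 16.35 0.0122
hx -0.18437 Fx -0.49 16.55 0.0119
hx -0.18332 Fx 1.83 16.75 0.0122
hx -0.18315 Fx -0.2 16.95 0.0124
```

The pull turned forward and then died away, so the ball has dropped in. I'll open the jaws briefly to let it centre the free bar, then grip again.

```bash
python3 -m creep '{"delta_pos":[[0,0,0],[0,0,0],[0,0,0]],"dr":[[0,0,0],[0,0,0],[0,0,0]]}' -0.5; python3 f.py
python3 -m creep '{"delta_pos":[[0,0,0],[0,0,0],[0,0,0],[0,0,0],[0,0,0],[0,0,0]],"dr":[[0,0,0],[0,0,0],[0,0,0],[0,0,0],[0,0,0],[0,0,0]]}' -1 30; python3 f.py; python3 ft.py 5
```

```text
clock: 17.25
position: [0.5301, 0.1586, 0.0944]
ee_rot: [-0.459, -0.537, -0.459, 0.538]
contact_force: [-0.5, 0.2, 0.4]
width: 0.0212
hx -0.1837 Fx -0.15 17.25 0.0212
clock: 17.85
position: [0.5307, 0.1587, 0.0947]
ee_rot: [-0.46, -0.537, -0.459, 0.538]
contact_force: [3.2, -2.6, -6.0]
width: 0.0127
hx -0.18392 Fx 2.02 17.85 0.0127
t 17.85 pos [0.5307 0.1587 0.0947] d_cm [-5.53 -0.13 -5.1 ] dr [-0.001  0.001 -0.   ] F_h [ 2.02  3.61 -5.96] w 0.0127 q6 0.32
TCP in housing -0.1839 0.0013
```

View pics/ct5.png

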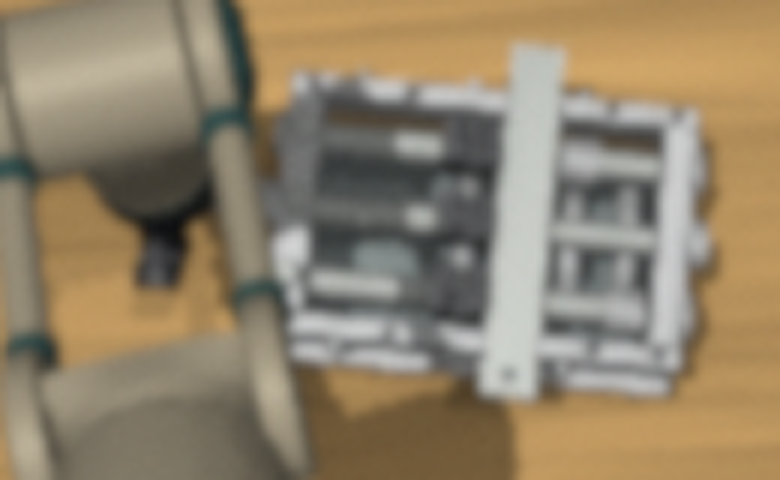

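View pics/cs5.png

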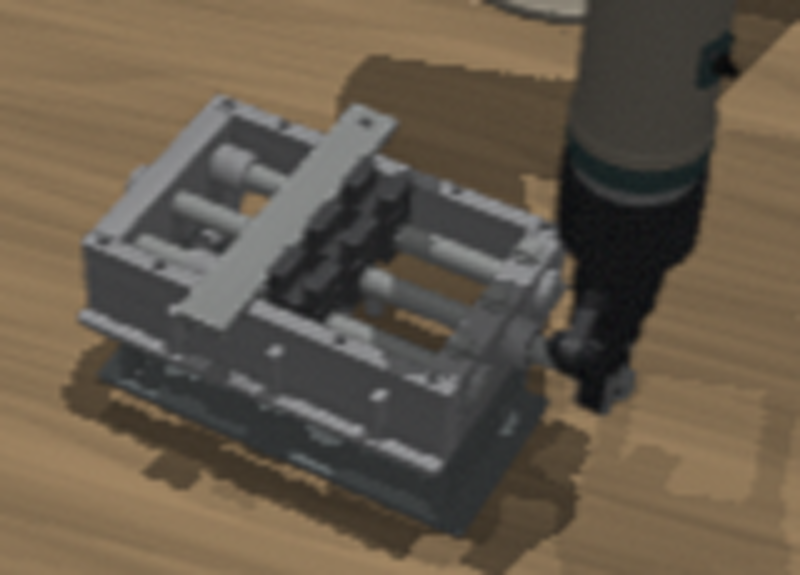

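All three blocks now line up under the straightedge at about (345,250) in the scene crop. The straightedge's ends, (365,120) and (205,305), are where they were. Last check: a short settle, then compare straightedge pixels against the earlier frame.

```bash
python3 -m creep '{"delta_pos":[[0,0,0],[0,0,0],[0,0,0],[0,0,0]],"dr":[[0,0,0],[0,0,0],[0,0,0],[0,0,0]]}'; python3 f.py
python3 - <<'E'
from h import *
a,b=load('s3')['pixels'].astype(np.float32),grab('scene','s6')['pixels'].astype(np.float32)
r=np.s_[150:198,283:333];print('shift px',cv2.phaseCorrelate(a[r].mean(-1),b[r].mean(-1)),manip.get_state()['qd'].round(4))
print(manip.sign_off())
E
```

```text
clock: 18.35
position: [0.5307, 0.1587, 0.0947]
ee_rot: [-0.46, -0.537, -0.459, 0.538]
contact_force: [4.3, -4.1, -7.7]
width: 0.012
hx -0.18392 Fx 3.43 18.35 0.012
shift px ((0.08690921078172309, 0.1055102693750527), 0.593838597536087) [-0.0006  0.0008  0.0004  0.0003 -0.0003 -0.0008]
the job is handed in; nothing more can be done
None
```

I laid the steel straightedge across the housing against both outer blocks, let go of it, and slid the middle bar into the first notch. The job was handed in at about 18.4 s with the fingers still gripping the tang. No verdict was reported, so this rests on my own checks.

- **Straightedge:** I pressed it against the blocks with about 9 N. After opening the jaws I nudged it again with about 4.5 N so it would sit flush on both. The pictures show it flat and flush. Between then and hand-in it moved about 0.1 pixel, though that match was only moderate (0.59).
- **Bar:** The push resistance of 3–4 N turned into a slight forward pull, then died away at the expected place, so the ball had dropped in. I opened the jaws briefly so the ball could centre the bar, then gripped again with 30 N. In the last pictures the three block faces line up.
- **At hand-in:** The arm was still and the finger opening was 12 mm on the 13 mm tang. A small side load of about 3 N along the bar remained from gripping again, well under the 8–10 N needed to leave the notch.
- **Disagreements:** The contact position showed my camera estimate of the housing was about 1.3 mm off along the bar and 1.5 mm across. Depth-based rectangle fits of the laid straightedge were too noisy to confirm flushness, because they mixed in block points. For flushness I relied on the contact forces and the pictures.
- **Bystanders:** I did not move the arm near any of them, but I did not measure their positions again at the end.

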